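# Set the adjustable stop to its gauge mark with the thumb wheel and lock it

## Task

Set the adjustable stop on the worktop for the next batch: stroke the top of the knurled wheel away from you with a fingertip, as often as needed, until the gap has closed so far that the pointer on the sliding jaw stands exactly opposite the pointed gauge mark in front of it. Then push the lock lever over, away from you, as far as it goes, so that the setting stays at the mark. Move the jaw only by the wheel, without touching it, and leave all the loose things round about where they stand.

Things in the scene. Friction and masses are not known exactly. Their poses are not given: they have to be found in the camera images.
- stop_setter: fixed stop unit, grey base 100 x 220 x 12 mm (y -105 to +115); origin on the worktop, x away from the robot at yaw 0, y left, z up. Along y, in mm: steel stop block -92, sliding jaw, bearing block 10, knurled wheel 34, bearing block 58, lock lever 90. Blocks 62 mm high, jaw 65, lever cheeks 44; the wheel's top (84) is clear in front, behind and above.
- wheel_top (a point): topmost point of the knurled dark steel wheel (radius 32 mm, 26 mm wide, axle along the unit's y), at mid-width, 84 mm above the worktop; axes as the unit's, not turning with the wheel. Its carriage (wheel, rods, jaw) is sprung: it yields downwards from about 2 N on, 1.5 N per mm, for 5 mm, then stops hard. A fingertip pressing it down 2 to 4 mm turns it by friction.
- wheel (a joint): angle of the wheel in rad, 0 to 6; grows as its top rolls along the unit's +x (away from the robot), about 1 rad for 32 mm of fingertip travel. It stays where it is left. Each rad moves the jaw 5 mm along the unit's -y and closes the gap to the stop block.
- jaw_index (a point): tip of the small dark pointer on the front of the sliding steel jaw (50 x 22 mm, 65 mm high), which points to the unit's -x, 45 mm above the worktop; axes as the unit's. The jaw slides along the unit's y; it starts 8 to 21 mm to the left (+y) of the gauge mark.
- mark_point (a point): tip of the fixed gauge mark, a dark steel clip 8 mm wide on the front of the base with a pointer towards the unit's +x, 45 mm above the worktop; axes as the unit's. The tips pass 2 mm apart; the setting is right when both have the same y in the unit's frame.
- lock_lever (a joint): angle of the lock lever in rad: near 0 it leans 0.25 rad towards the robot (open), at 1.0 it leans 0.75 rad away from the robot against its stop (locked). 1 to 2 N at the knob moves it; it stays where it is left.
- lever_knob (a point): centre of the black ball knob, 18 mm across, at the end of the lock lever's 8 mm rod, 56 mm from its pivot; the pivot axis runs along the unit's y, 36 mm above the worktop, and passes the lever at x = 0, y = 90 mm in the unit's frame. The point turns with the lever.
- jaw: the sliding jaw itself, not to be touched by the robot; its origin lies under its middle at worktop level.
- cup_a: loose turned aluminium cup, 36 mm across, 43 mm high, standing upright near the stop unit; origin at the centre of its underside. Bystander: leave it.
- cup_b: loose turned aluminium cup, 36 mm across, 43 mm high, standing upright near the stop unit; origin at the centre of its underside. Bystander: leave it.
- cup_c: loose turned aluminium cup, 36 mm across, 43 mm high, standing upright near the stop unit; origin at the centre of its underside. Bystander: leave it.
- spanner: loose steel spanner lying flat in front of the unit, 30 x 137 x 8 mm, long axis along its y; origin at the centre of its underside. Bystander.
- cover: loose grey moulded cover, 52 x 88 x 24 mm, at the back left; origin at the centre of its underside. Bystander.
- threadlock: loose small red bottle with a white nozzle, 34 x 32 x 98 mm, standing at the back right; origin at the centre of its underside. Bystander.
- grease_tin: loose round tin with a green lid, 69 mm across, 28 mm high, at the back; origin at the centre of its underside. Bystander.

How it is judged:
On the way, in this order (a step that is already met when the one before it is completed fails the run):
1. the jaw's pointer stands opposite the gauge mark (within 2 mm), the lever still open (y of jaw_index in the frame of mark_point between -0.002 and 0.002 m and value of joint lock_lever below 0.4 rad), for 0.3 s.
2. the lock lever is pushed over (value of joint lock_lever above 0.88 rad), for 0.2 s.
At the end, for the whole second after the job is handed in: The tip of the jaw's pointer is within 2 mm of the gauge mark along the slide, the lock lever is over at its far stop (above 0.88 of 1.0 rad) and the wheel is at rest (y of jaw_index in the frame of mark_point between -0.002 and 0.002 m and value of joint lock_lever above 0.88 rad and velocity of joint wheel between -0.05 and 0.05 rad/s); the robot touches nothing.
It fails at once if the robot pushes the jaw directly (contact force between any of the fingers, the arm and jaw above 1 N).
It fails at once if a bystander is lifted, carried or pushed by more than 15 mm (distance of any of cup_a, cup_b, cup_c, spanner, cover, threadlock, grease_tin from where it was at the start of the episode above 0.015 m).
It fails at once if a standing thing is tipped (angle between any of cup_a, cup_b, cup_c, threadlock's own z axis and vertical above 0.3 rad).
It also fails if it takes over 45 s, if anything falls off the work surface, if the arm or the gripper's body presses on something with over 40 N, if the wrist force passes 120 N, or if a joint passes its speed limit or range.

## Robot

A 6-joint arm with a two-finger parallel gripper is mounted at the origin on a cart in front of the work surface, level with it; the furniture and walls round the work are solid. World frame = base frame: x ahead of the robot, y to its left, z up, the work surface at z = 0. Lengths are in m, angles in rad, forces in N, time in s.
With the tool pointing down it reaches from about 0.275 to 0.775 m from the base axis. Payload 14.6 kg.
Tool frame: the origin (TCP) lies at the very end of the fingers, on their centre line; the grasp point (between the pads) lies 19 mm behind it; y points along the fingers, x is the direction in which the jaws open and shut, and the axes are right-handed (so a half turn about y gives the same grasp; the last joint's range is limited). The gripper opens to 85 mm and grips with 20 to 120 N. Pads are 22 mm wide; open, the fingers measure 114 mm over their backs; the gripper's body (76 mm by 85 mm) begins 54 mm behind the grasp point. The pads swing forward as they close: fully open they stand 13 mm farther back than shut.
Start: joints at [-1.341, 0.263, -0.048, 1.259, 0, 1.415], TCP at [0.197, -0.487, 0.231] pointing down, gripper open.
Joint ranges: [-2.65, 2.65], [-0.89, 1.7], [-1.18, 1.37], [-2.13, 2.11], [-1.35, 1.29], [-3.14, 3.14]. Speed limits (rad/s): [1.89, 1.89, 2.57, 2.79, 3.14, 3.14].

## Interface

Orientations are given as a 3x3 rotation matrix whose columns are the frame's x, y, z axes.
In Python, from plant import arm gives the robot as it stands. The module is installed in compiled form; this text tells all that it offers.
- The arm moves only by the shell command python3 -m pendant 'ROWS'. ROWS is JSON, a list of rows, each a list of 5 numbers: the shift along the tool's x, y, z in units of 25 mm (1.0 is 25 mm), then the turn about the tool's y in units of 5 degrees (1.0 is 5 degrees), then the finger opening in mm, from 0 to 85.4. A call has 1 to 12 rows; each row is the pose to reach, as a shift and turn from the pose measured when the call began, along the tool's axes at that moment; what a row does not reach only later rows make up. A row lasts 1/12 s, in which the tool goes at most 41.7 mm and 7.16 degrees, less where a joint would pass 70% of its speed; a pose out of reach is approached as far as the arm can. A call with a gripper value outside its range is refused whole. The fingers move at their own pace and stop on an object; the grip force is fixed at half the most. Time passes only in rows, so rows that repeat a pose let the fingers close. It gives the time, the measured TCP pose, the force and the opening at its end, in the units of the state.
- arm.sense(): the state, without advancing time (a new reading comes with each control period).
- arm.capture(name): name is "side" or "top"; returns the picture (384x512x3 uint8, blue, green, red); there is no depth.
- arm.calibration(name): a dict with "fx", "fy", "cx", "cy" (pixels), "origin" and "rotation" of the camera in the world. Camera axes: x right, y up, looking along -z (the intrinsics and any distortion apply to the point x, -y, -z); pixel columns grow to the right and rows downward; lengths in m; the calibration is good to about 2 mm. A picture is of the moment at which its call begins. calibration takes no time and is no camera call.
- arm.job_done(): hands the job in, once; it reports no verdict.
Trained networks look in the newest picture that a camera, given by its name, has taken for a name from the list of things; names that differ only in an ending like _2 or _b are one class to them, and where a whole thing is asked for, a point or a joint stands for the part that bears it (a point fixed in the world has none). Each returns a list of dicts, best first, with "conf" (0 to 1); they miss things now and then, are a little off and sometimes report something else, mostly with a low value. They report only what shows in the picture. A call takes as long as a camera call.
- arm.find_in(name, camera): "box" ([left, top, width, height] as shares, 0 to 1, of the picture: columns of its width, rows of its height, round what is visible of it).
- arm.regions_of(name, camera): "mask" (384x512 bool, what is visible of it) and "box" ([left, top, width, height] as shares, 0 to 1, of the picture: columns of its width, rows of its height, round what is visible of it).
The state is a dict: "time": time; "q": joint angles; "qd": joint speeds; "joint_efforts": joint torques, N m; "ee_pos": TCP position; "tool_rot": TCP orientation; "ft_force": force on the tool from outside, world axes, zero at the start; "torque": the same for the moment, N m; "opening": finger opening in m.
Only numpy, scipy, OpenCV 4.12 (cv2) and the standard library are available. Lean on these libraries where they do the work, as an engineer would, in place of code of your own. Each camera call takes 0.05 s, during which the arm holds its last target.

## Working session

There is one attempt and no reset: what is moved stays moved. The work goes in short steps, Python scripts to look and compute and a shell command to move; the robot and the scene stay as the last step left them, time stands still between calls to the robot, and variables do not carry over. Pictures are saved under pics/ and viewed, and the job is handed in when it is done.

```bash
mkdir -p pics
python3 - <<'E'
from plant import arm
import cv2,numpy as np
s=arm.sense();print(s['time'],s['ee_pos'],s['tool_rot'],s['opening'],s['ft_force'])
for n in('side','top'):
    im=arm.capture(n);cv2.imwrite(f'pics/{n}0.png',im);print(n,arm.calibration(n))
    for t in('stop_setter','wheel','jaw','lock_lever','lever_knob','wheel_top','jaw_index','mark_point'):
        r=arm.find_in(t,n)
        print(t,[(round(d['conf'],2),[round(b*k,1) for b,k in zip(d['box'],(512,384,512,384))]) for d in r[:2]])
print(arm.sense()['time'])
E
```

```text
0.0 [ 0.19698191 -0.48634764  0.23081993] [[ 3.75338518e-01 -2.41509131e-04  9.26887770e-01]
 [-9.26887213e-01  1.02896447e-03  3.75338561e-01]
 [-1.04438228e-03 -9.99999441e-01  1.62358275e-04]] 0.08534145039389059 [ 0.28433313 -0.26729487  0.16078437]
side {'fx': 488.69353548672444, 'fy': 488.69353548672444, 'cx': 252.07206574084083, 'cy': 188.65539347503088, 'origin': array([0.46976734, 0.79808262, 0.69856009]), 'rotation': array([[-0.97882596,  0.1419976 , -0.14743275],
       [-0.20462748, -0.66040128,  0.72249411],
       [ 0.00522766,  0.73736479,  0.67547453]])}
stop_setter [(0.91, [255.3, 164.1, 57.2, 48.9])]
wheel [(0.56, [256.4, 193.7, 16.6, 15.7])]
jaw [(0.45, [262.1, 185.7, 25.5, 24.3])]
lock_lever []
lever_knob []
wheel_top [(0.75, [254.7, 178.2, 42.5, 32.5])]
jaw_index [(0.65, [263.0, 188.1, 24.0, 21.1])]
mark_point [(0.74, [195.7, 119.1, 19.3, 39.7]), (0.47, [295.4, 201.7, 6.2, 9.6])]
top {'fx': 471.191951869653, 'fy': 471.191951869653, 'cx': 251.3919147597673, 'cy': 196.89846512015555, 'origin': array([0.37145628, 0.10793391, 1.0316097 ]), 'rotation': array([[ 0.11500713,  0.96509928, -0.23528012],
       [-0.99336182,  0.11230164, -0.02491269],
       [ 0.00237912,  0.23658343,  0.97160827]])}
stop_setter [(0.73, [193.8, 184.7, 110.0, 70.5])]
wheel [(0.63, [225.5, 195.9, 24.1, 32.7])]
jaw [(0.55, [248.1, 209.8, 14.1, 21.1])]
lock_lever []
lever_knob [(0.42, [201.8, 200.5, 12.6, 8.1])]
wheel_top [(0.74, [192.1, 180.0, 109.9, 75.8]), (0.6, [222.3, 195.2, 67.8, 46.3])]
jaw_index [(0.88, [251.2, 208.6, 13.0, 22.3])]
mark_point [(0.44, [251.7, 233.3, 9.3, 10.7])]
0.9
```

View pics/top0.png

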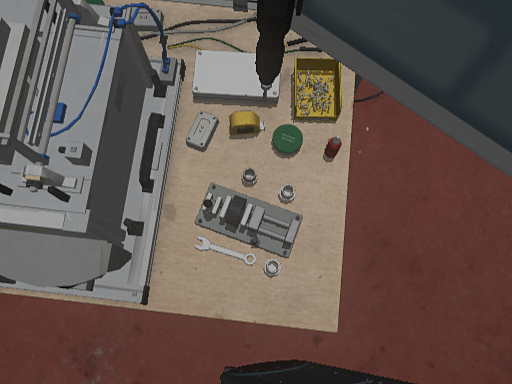

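View pics/side0.png

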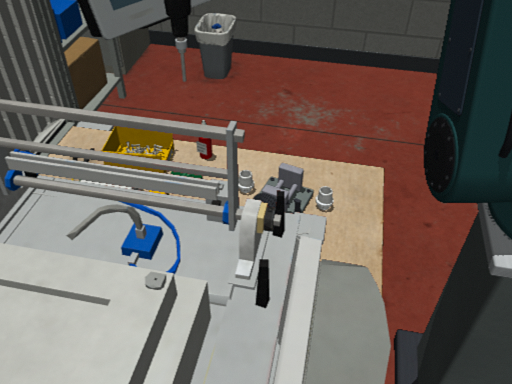

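Run:
```python
import cv2
a=cv2.imread('pics/top0.png')[170:270,180:320];cv2.imwrite('pics/top0z.png',cv2.resize(a,None,fx=5.7,fy=5.7,interpolation=cv2.INTER_CUBIC))
a=cv2.imread('pics/side0.png')[150:230,240:330];cv2.imwrite('pics/side0z.png',cv2.resize(a,None,fx=7,fy=7,interpolation=cv2.INTER_CUBIC))
```

```text
(no output)
```

View pics/top0z.png

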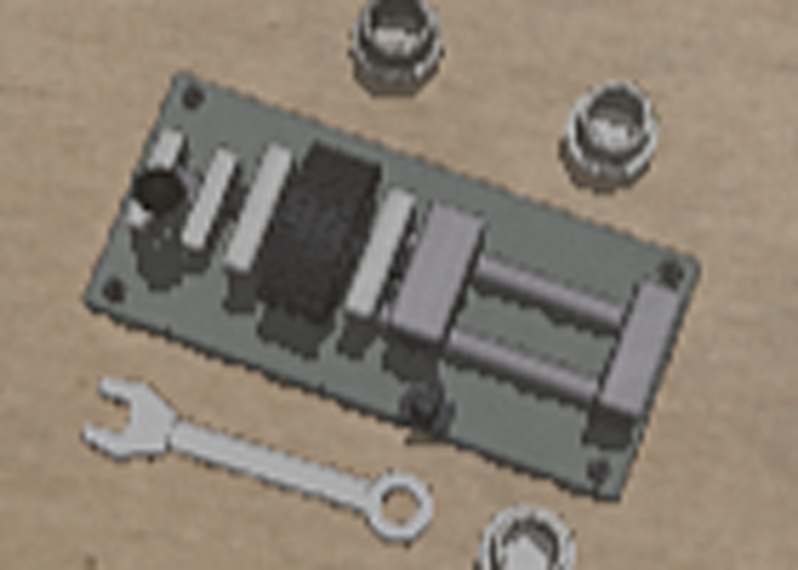

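View pics/side0z.png

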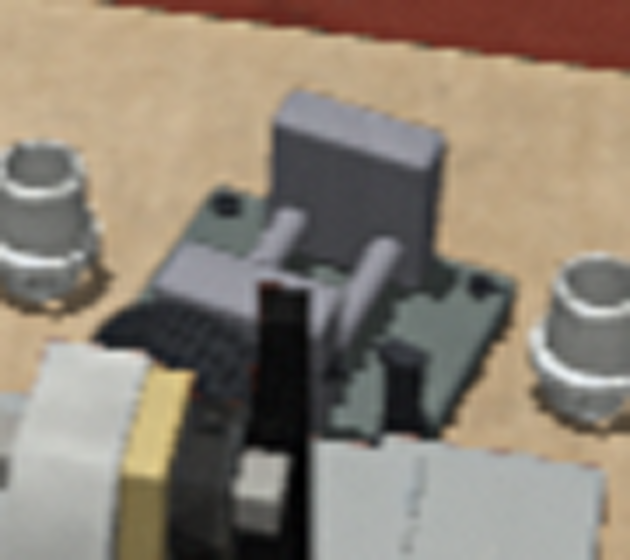

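```bash
cat > h.py <<'E'
import numpy as np,cv2
from plant import arm
from scipy.optimize import least_squares
def proj(n,P):
    c=arm.calibration(n);P=np.atleast_2d(P)
    q=(P-c['origin'])@c['rotation']
    return np.c_[c['cx']+c['fx']*q[:,0]/-q[:,2],c['cy']+c['fy']*-q[:,1]/-q[:,2]]
def ray(n,uv,z):
    c=arm.calibration(n)
    d=c['rotation']@np.array([(uv[0]-c['cx'])/c['fx'],-(uv[1]-c['cy'])/c['fy'],-1])
    return c['origin']+d*(z-c['origin'][2])/d[2]
def RZ(a): return np.array([[np.cos(a),-np.sin(a),0],[np.sin(a),np.cos(a),0],[0,0,1]])
E
python3 - <<'E'
from h import *
Z=lambda x,y:(180+(x+.5)/5.7-.5,170+(y+.5)/5.7-.5)
U=np.array([[.05,.115,.012],[.05,-.105,.012],[-.05,.115,.012],[-.05,-.105,.012]])
px=np.array([Z(178,72),Z(700,262),Z(88,300),Z(615,498)])
f=lambda p:(proj('top',U@RZ(p[2]).T+[p[0],p[1],0])-px).ravel()
r=least_squares(f,[.4,.1,-.3]);p=r.x;print(p,np.degrees(p[2]),r.fun.round(2))
W=lambda u:RZ(p[2])@np.array(u)+[p[0],p[1],0]
for n,u in dict(wheeltop=[0,.034,.084],stop=[0,-.092,.062],bb1=[0,.01,.062],bb2=[0,.058,.062],knob=[-.056*np.sin(.25),.09,.036+.056*np.cos(.25)],knobend=[.056*np.sin(.75),.09,.036+.056*np.cos(.75)]).items():
    q=proj('top',W(u))[0];print(n,W(u).round(4),q.round(1),((q-[180,170])*5.7).round())
toU=lambda w:RZ(p[2]).T@(w-[p[0],p[1],0])
for n,pt in dict(jtl=(432,203),jtr=(485,222),jbl=(393,318),jbr=(445,340)).items(): print(n,toU(ray('top',Z(*pt),.065)).round(4))
for n,pt in dict(b1tl=(385,190),b1br=(375,315)).items(): print(n,toU(ray('top',Z(*pt),.062)).round(4))
print('mark',toU(ray('top',Z(425,395),.05)).round(4))
E
```

```text
[ 0.56707031  0.12958913 -0.24332795] -13.941664707986336 [-0.22 -0.8   0.85 -0.36 -1.28  0.26  0.64  0.76]
wheeltop [0.5753 0.1626 0.084 ] [235.3 207.3] [315. 212.]
stop [0.5449 0.0403 0.062 ] [292.1 230.3] [639. 344.]
bb1 [0.5695 0.1393 0.062 ] [246.3 213.5] [378. 248.]
bb2 [0.581  0.1859 0.062 ] [225.  205.6] [257. 203.]
knob [0.5753 0.2203 0.0903] [207.3 203.4] [155. 190.]
knobend [0.6258 0.2077 0.077 ] [217.  182.2] [211.  70.]
jtl [ 0.0227 -0.0018  0.065 ]
jtr [ 0.0228 -0.0226  0.065 ]
jbl [-0.0226 -0.0035  0.065 ]
jbr [-0.0236 -0.0241  0.065 ]
b1tl [0.0218 0.0164 0.062 ]
b1br [-0.0234  0.0032  0.062 ]
mark [-0.0429 -0.0237  0.05  ]
```

Run:
```python
import cv2
a=cv2.imread('pics/top0.png')[198:252,225:290];cv2.imwrite('pics/top0zz.png',cv2.resize(a,None,fx=11,fy=11,interpolation=cv2.INTER_CUBIC))
```

```text
(no output)
```

View pics/top0zz.png

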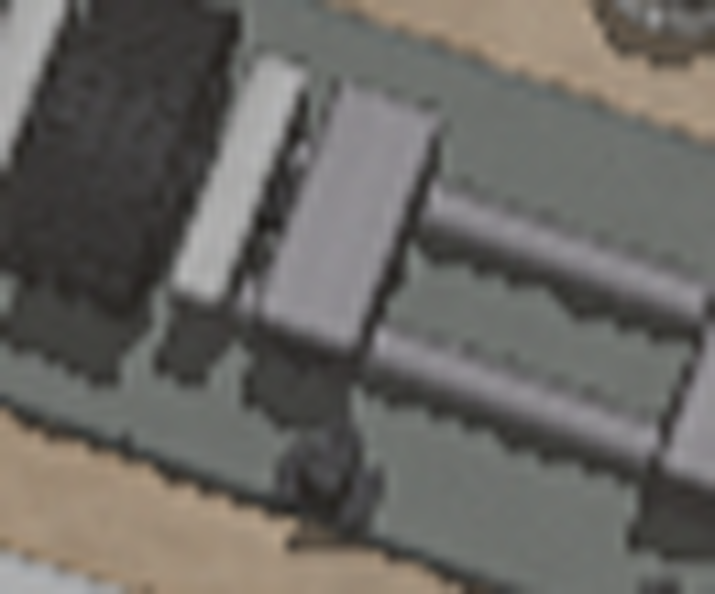

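```bash
cat >> h.py <<'E'
p=[.56707,.12959,-.24333]
def W(u): return np.atleast_2d(u)@RZ(p[2]).T+[p[0],p[1],0]
def toU(w): return RZ(p[2]).T@(w-np.array([p[0],p[1],0]))
E
python3 - <<'E'
from h import *
ims={n:np.mean([arm.capture(n).astype(float) for _ in range(4)],0) for n in('top','side')}
np.savez('avg0.npz',**ims)
for n,(x0,y0,w,h),k in(('top',(232,210,50,40),14),('side',(262,165,50,50),12)):
    im=cv2.resize(ims[n][y0:y0+h,x0:x0+w].astype(np.uint8),None,fx=k,fy=k,interpolation=cv2.INTER_LANCZOS4)
    for y,c in((-.013,(0,0,255)),(-.025,(0,255,0)),(-.030,(255,0,0)),(-.035,(0,255,255))):
        q=proj(n,W([-.034,y,.045]))[0]; q=((q-[x0,y0]+.5)*k).round().astype(int)
        cv2.circle(im,tuple(int(v) for v in q),3,c,-1); print(n,y,q)
    im=cv2.convertScaleAbs(im,alpha=1.5)
    cv2.imwrite(f'pics/{n}1.png',im)
E
```

```text
top -0.013 [271 337]
top -0.025 [346 365]
top -0.03 [377 376]
top -0.035 [408 388]
side -0.013 [353 470]
side -0.025 [381 424]
side -0.03 [393 404]
side -0.035 [404 385]
```

View pics/top1.png

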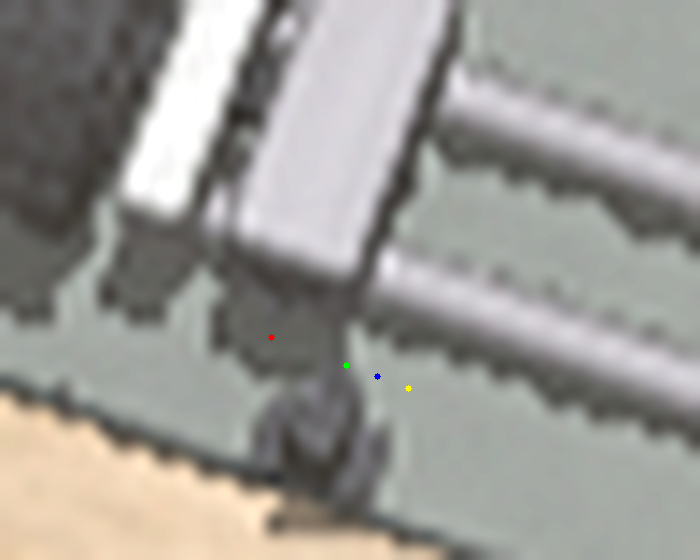

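View pics/side1.png

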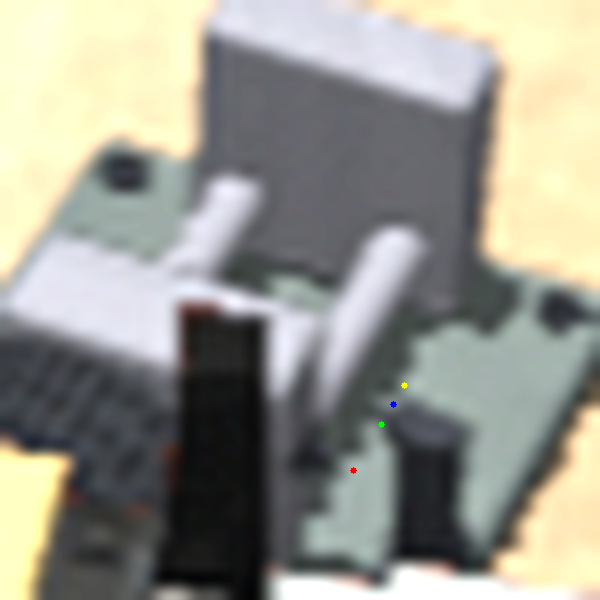

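```bash
cat >> h.py <<'E'
def go(u,yaw=None):
    s=arm.sense();R=s['tool_rot'];t=W(u)[0];d=R.T@(t-s['ee_pos'])/.025
    zy=np.degrees(np.arctan2(R[1,2],R[0,2])); want=np.degrees(p[2])+90
    print('t',s['time'],'now u',toU(s['ee_pos']).round(4),'shift units',d.round(3),'turn',round(-(want-zy)/5,2),'F',s['ft_force'].round(2),'open',s['opening'])
E
python3 -c "
from h import *
go([-.02,.034,.13])"
```

```text
t 1.3 now u [-0.2107 -0.6872  0.2313] shift units [-18.862   4.051  23.121] turn -10.8 F [-0.22  0.8  -0.37] open 0.08514406398048636
```

```bash
python3 -m pendant '[[-1,0,1.2,-0.9,0],[-2,0,2.45,-1.8,0],[-3,0,3.7,-2.7,0],[-4,0,4.9,-3.6,0],[-5,0,6.15,-4.5,0],[-6,0,7.4,-5.4,0],[-7,0,8.6,-6.3,0],[-8,0,9.8,-7.2,0],[-9,0,11,-8.1,0],[-10,0,12.3,-9,0],[-11,0,13.5,-9.9,0],[-12,0,14.7,-10.8,0]]'; python3 -c "
from h import *
go([-.02,.034,.13])"
```

```text
time: 2.3
ee_pos: [0.4256, -0.0686, 0.2315]
tool_rot: [[0.971, 0.001, 0.237], [-0.237, -0.0, 0.971], [0.001, -1.0, -0.0]]
ft_force: [2.0, -1.2, 1.0]
opening: -0.0
t 2.3 now u [-0.0895 -0.2264  0.2315] shift units [ 2.817  4.062 10.407] turn 0.04 F [ 2.04 -1.19  1.03] open -5.702956304874577e-06
```

```bash
python3 -m pendant '[[0.4,0.2,1.4,0,0],[0.8,0.6,2.8,0,0],[1.2,1,4.2,0,0],[1.6,1.5,5.6,0,0],[2,2,7,0,0],[2.4,2.6,8.4,0,0],[2.7,3.3,9.7,0,0],[2.82,4,10.4,0.04,0],[2.82,4.06,10.41,0.04,0],[2.82,4.06,10.41,0.04,0]]'
python3 - <<'E'
from h import *
go([-.02,.034,.0815])
im=arm.capture('top');cv2.imwrite('pics/t2.png',cv2.resize(im[150:280,160:330],None,fx=4.5,fy=4.5,interpolation=cv2.INTER_CUBIC))
print(arm.sense()['torque'])
E
```

```text
time: 3.13
ee_pos: [0.5554, 0.1681, 0.1289]
tool_rot: [[0.971, -0.002, 0.239], [-0.239, -0.001, 0.971], [-0.001, -1.0, -0.001]]
ft_force: [0.4, -0.7, 0.2]
opening: -0.0002
t 3.1333 now u [-0.0206  0.0345  0.1289] shift units [ 0.028  1.894 -0.019] turn 0.02 F [ 0.42 -0.65  0.18] open -0.0002412512324987302
[-0.03077845  0.0324796   0.01765383]
```

View pics/t2.png

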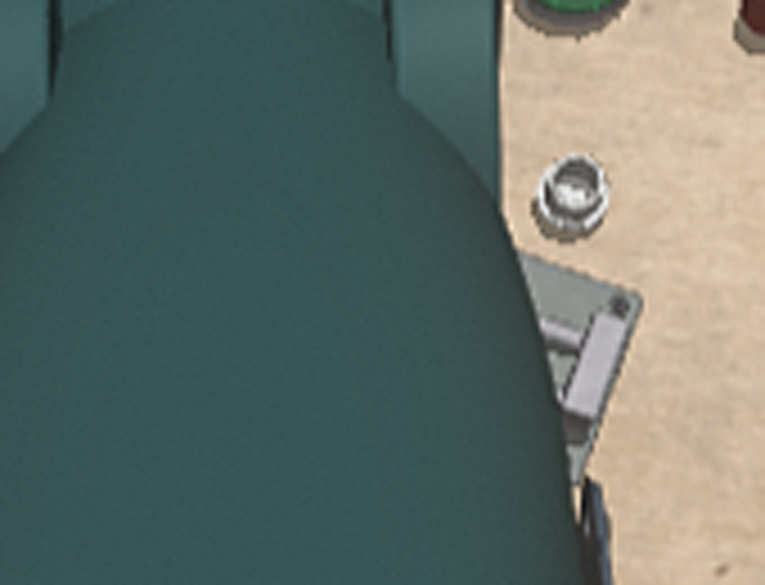

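```bash
python3 -m pendant '[[0,0.8,0,0,0],[0,1.6,0,0,0],[0,1.86,0,0,0],[0,1.92,0,0,0],[0,1.92,0,0,0]]'
python3 - <<'E'
from h import *
go([.02,.034,.081])
im=arm.capture('side');cv2.imwrite('pics/s2.png',cv2.resize(im[130:230,220:340],None,fx=6,fy=6,interpolation=cv2.INTER_CUBIC))
E
```

```text
time: 3.6
ee_pos: [0.5558, 0.1667, 0.0828]
tool_rot: [[0.971, 0.0, 0.241], [-0.241, -0.001, 0.971], [0.0, -1.0, -0.0]]
ft_force: [0.7, -0.1, 0.6]
opening: 0.0002
t 3.6 now u [-0.0199  0.0333  0.0828] shift units [1.597 0.073 0.027] turn 0.0 F [ 0.74 -0.08  0.56] open 0.00021772769350289996
```

View pics/s2.png

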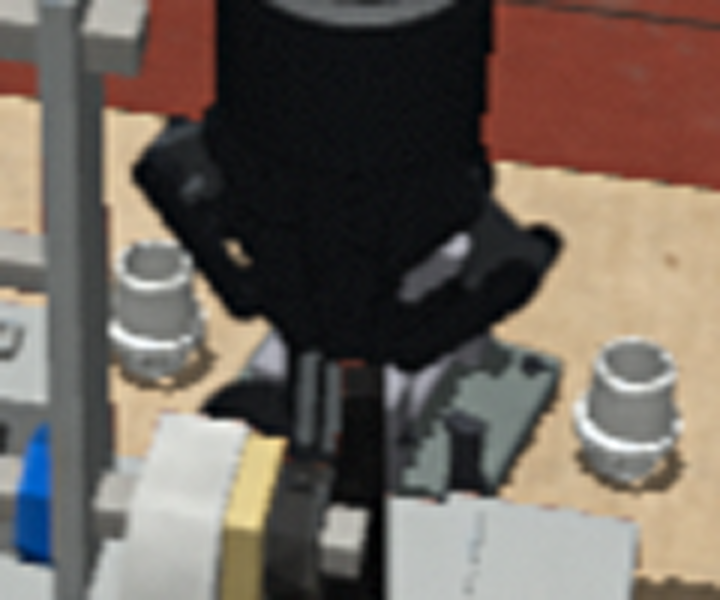

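```bash
python3 -m pendant '[[0.2,0.1,0,0,0],[0.4,0.12,0,0,0],[0.6,0.12,0,0,0],[0.8,0.12,0,0,0]]'
python3 - <<'E'
from h import *
go([.02,.034,.081])
im=arm.capture('side');cv2.imwrite('pics/s3.png',cv2.resize(im[170:230,250:330],None,fx=9,fy=9,interpolation=cv2.INTER_CUBIC))
E
```

```text
time: 3.98
ee_pos: [0.5767, 0.1619, 0.0811]
tool_rot: [[0.971, 0.003, 0.241], [-0.241, -0.0, 0.971], [0.003, -1.0, 0.0]]
ft_force: [-0.8, 0.2, 6.4]
opening: -0.0002
t 3.9833 now u [0.0015 0.0337 0.0811] shift units [0.739 0.005 0.012] turn 0.0 F [-0.78  0.24  6.42] open -0.0001979403712737128
```

View pics/s3.png

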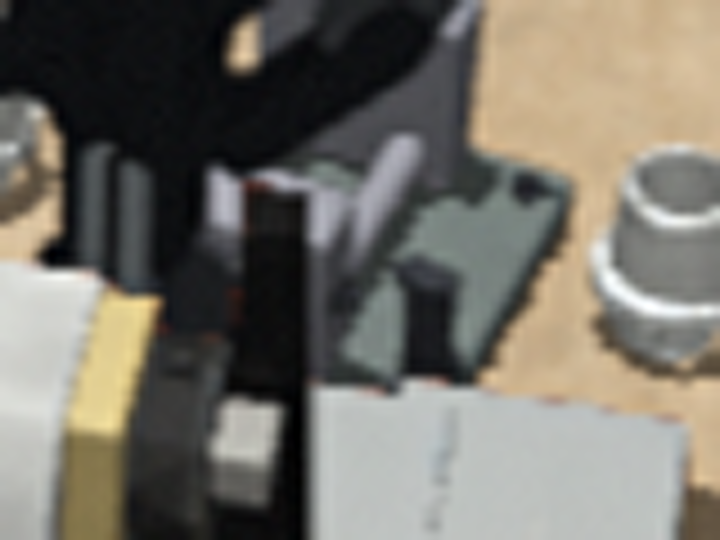

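```bash
python3 -m pendant '[[0.25,0.02,0,0,0],[0.5,0.02,0,0,0],[0.75,0.02,0,0,0],[0.9,-0.3,0,0,0],[0.9,-0.8,0,0,0],[-0.2,-0.8,0,0,0],[-0.7,-0.8,0,0,0],[-0.8,-0.8,0,0,0]]'
python3 - <<'E'
from h import *
go([-.02,.034,.081])
im=arm.capture('side');cv2.imwrite('pics/s4.png',cv2.resize(im[170:230,250:330],None,fx=9,fy=9,interpolation=cv2.INTER_CUBIC))
E
```

```text
time: 4.7
ee_pos: [0.5566, 0.1669, 0.1017]
tool_rot: [[0.971, 0.003, 0.24], [-0.24, -0.0, 0.971], [0.003, -1.0, 0.0]]
ft_force: [0.9, 0.1, 0.2]
opening: -0.0002
t 4.7 now u [-0.0192  0.0337  0.1017] shift units [-0.036  0.829  0.011] turn 0.01 F [0.94 0.14 0.23] open -0.00020365915310965695
```

View pics/s4.png

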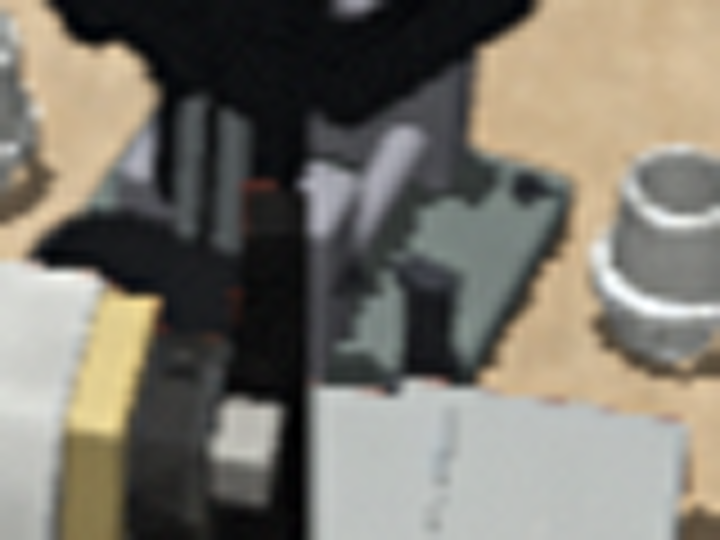

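```bash
python3 -m pendant '[[0,-0.6,-1,0,0],[0,-1,-2.5,0,0],[0,-1,-4,0,0],[0,-1,-5.5,0,0],[0,-1,-7,0,0],[0,-1,-8.5,0,0],[0,-1,-10,0,0],[0,-1,-10,0,0]]'
python3 - <<'E'
from h import *
go([-.02,.034,.081])
ims={n:np.mean([arm.capture(n).astype(float) for _ in range(4)],0) for n in('top','side')}
np.savez('avg1.npz',**ims)
for n,(x0,y0,w,h),k in(('top',(220,190,60,50),12),('side',(262,165,50,50),12)):
    im=cv2.resize(ims[n][y0:y0+h,x0:x0+w].astype(np.uint8),None,fx=k,fy=k,interpolation=cv2.INTER_LANCZOS4)
    cv2.imwrite(f'pics/{n}5.png',cv2.convertScaleAbs(im,alpha=1.5))
E
```

```text
time: 5.42
ee_pos: [0.4971, -0.0814, 0.127]
tool_rot: [[0.969, 0.004, 0.245], [-0.245, -0.002, 0.97], [0.004, -1.0, -0.001]]
ft_force: [0.2, 0.2, -0.6]
opening: -0.0
t 5.4167 now u [-0.0171 -0.2217  0.127 ] shift units [-0.168  1.829 10.228] turn -0.05 F [ 0.21  0.23 -0.61] open -4.12440300676317e-05
```

View pics/top5.png

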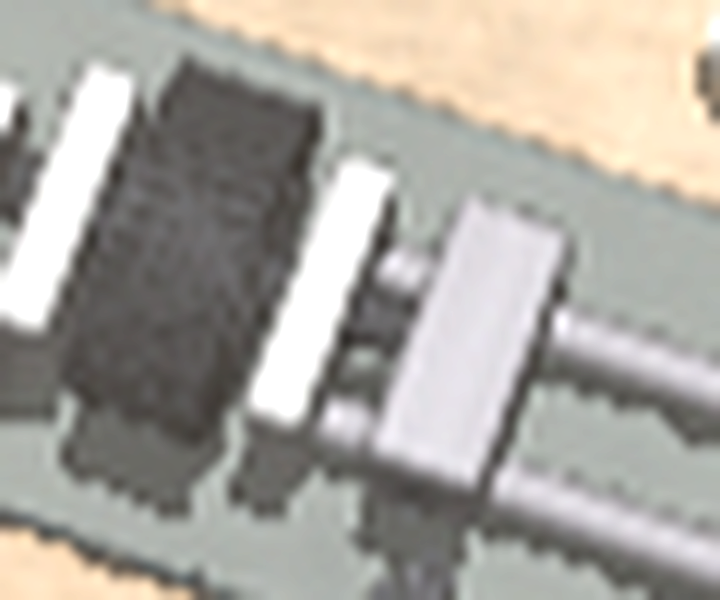

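View pics/side5.png

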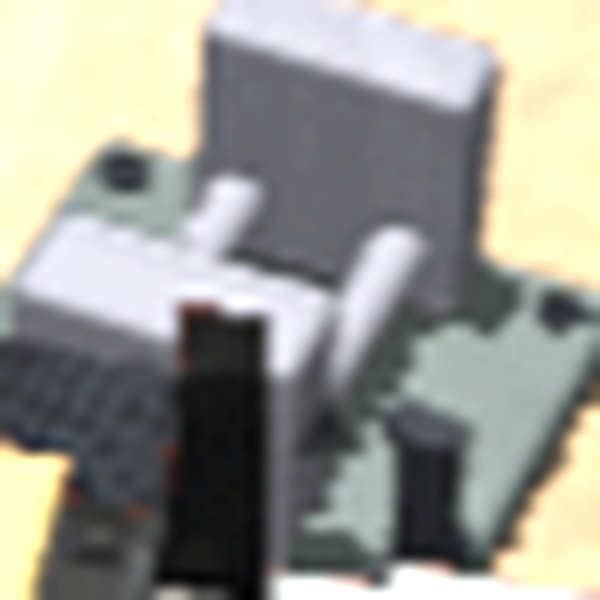

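Run:
```python
from h import *
from scipy.ndimage import map_coordinates
a=np.load('avg0.npz');b=np.load('avg1.npz')
# rectify top view onto unit plane z=.045: 0.1mm... scale 8 px/mm
def rect(im,n,z,xr,yr,s=8):
    xs=np.arange(xr[1],xr[0],-1/s/1000);ys=np.arange(yr[1],yr[0],-1/s/1000)
    X,Y=np.meshgrid(xs,ys,indexing='ij')
    q=proj(n,W(np.c_[X.ravel(),Y.ravel(),np.full(X.size,z)]))
    return np.stack([map_coordinates(im[:,:,c],[q[:,1],q[:,0]],order=3,mode='nearest').reshape(X.shape) for c in range(3)],-1).clip(0,255)
out=[]
for A in(a,b):
    r=rect(A['top'],'top',.045,(-.06,-.015),(-.05,.005),7)
    r=(r*1.8).clip(0,255).astype(np.uint8).copy()
    for k in range(0,56,5):
        x=int((5-(-50+k))*7) ; cv2.line(r,(x,0),(x,6),(0,0,255),1); cv2.putText(r,str(-50+k),(x-10,16),0,.35,(0,0,255))
    out.append(r)
cv2.imwrite('pics/rect1.png',np.vstack([o[:290] for o in out]))
# jaw top shift, at z=.065
def prof(A):
    r=rect(A['top'],'top',.065,(-.018,.018),(-.06,.006),10).mean((0,2)); return r
for A in(a,b):
    v=prof(A);g=np.gradient(cv2.GaussianBlur(v[None],(0,0),8)[0]);ys=.006-np.arange(len(v))/10000
    i=g.argmax();j=g.argmin();print('rise',ys[i],'fall',ys[j])
from scipy.optimize import minimize_scalar
va,vb=prof(a),prof(b);va=va[:];x=np.arange(len(va))
m=(x>70)&(x<340)
import itertools
best=min((np.mean((np.interp(x[m]+d,x,vb)-va[m])**2),d) for d in range(0,250));print(best)
```

```text
rise -0.0254 fall 0.0045000000000000005
rise -0.0081 fall 0.0045000000000000005
(np.float64(92.36601384821628), 55)
```

View pics/rect1.png

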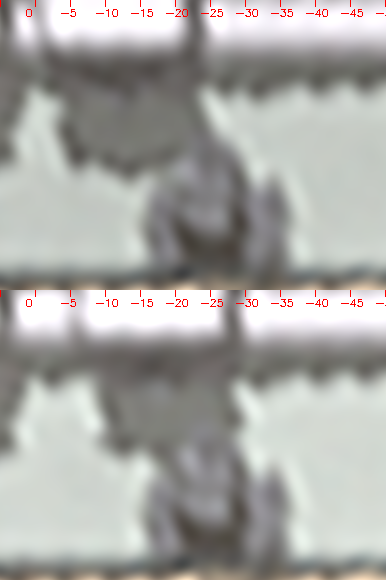

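```bash
cat >> h.py <<'E'
from scipy.ndimage import map_coordinates
def rect(im,n,z,xr,yr,s=8):
    xs=np.arange(xr[1],xr[0],-1/s/1000);ys=np.arange(yr[1],yr[0],-1/s/1000)
    X,Y=np.meshgrid(xs,ys,indexing='ij')
    q=proj(n,W(np.c_[X.ravel(),Y.ravel(),np.full(X.size,z)]))
    return np.stack([map_coordinates(im[:,:,c],[q[:,1],q[:,0]],order=1,mode='nearest').reshape(X.shape) for c in range(3)],-1).clip(0,255)
E
python3 - <<'E'
from h import *
for f in('avg0.npz','avg1.npz'):
    A=np.load(f)['top']
    for xr in((-.02,-.012),(-.004,.004),(.012,.02)):
        v=rect(A,'top',.065,xr,(-.04,.02),1).mean((0,2));print(xr,v.astype(int))
    # whole rectified
    r=rect(A,'top',.065,(-.06,.03),(-.05,.02),8);r=(r*1.5).clip(0,255).astype(np.uint8).copy()
    for k in range(-50,20,5):
        x=(20-k)*8;cv2.line(r,(x,0),(x,719),(0,0,255),1);cv2.putText(r,str(k),(x+2,10),0,.35,(0,0,255))
    cv2.imwrite('pics/r_%s.png'%f[:4],r)
E
```

```text
(-0.02, -0.012) [ 49  48  50  58  81 116 149 168 173 171 169 169 169 163 149 118  80  58
  58  64  69  79 101 125 139 145 144 143 142 142 142 143 143 144 144 143
 142 141 142 143 139 125  95  64  57  75  98 110 112 110 108 109 110 111
 111 109 108 108 110 113]
(-0.004, 0.004) [ 55  57  59  62  77 110 144 161 167 168 169 170 170 165 147 117  77  53
  54  60  63  74  98 123 139 143 142 141 141 141 142 143 144 144 144 143
 141 140 141 143 140 126  99  68  52  64  77  77  73  72  70  70  71  71
  73  75  77  78  74  70]
(0.012, 0.02) [ 52  61  78  95 107 124 144 158 164 167 170 173 174 170 153 121  87  75
  87 102 102  97 104 121 135 139 139 139 139 139 140 141 142 142 142 142
 141 141 142 143 140 124  99  78  77  94 108 112 110 109 107 105 106 109
 109 108 108 109 109 109]
(-0.02, -0.012) [ 53  51  53  63  87 124 159 179 184 183 181 181 181 175 159 126  85  63
  64  72  78  83  84  84  83  80  80  90 115 139 153 155 154 153 152 151
 152 153 154 154 153 152 151 150 151 152 143 125  95  68  68  96 119 123
 121 117 116 116 118 120]
(-0.004, 0.004) [ 59  62  63  67  83 118 154 171 178 180 181 182 182 176 158 125  83  58
  60  67  70  72  72  72  71  69  69  86 114 138 150 153 151 151 150 151
 151 153 154 154 153 152 151 150 151 151 145 123  91  66  60  68  75  78
  78  80  83  84  80  76]
(0.012, 0.02) [ 55  66  84 101 115 132 154 169 175 178 181 184 185 182 164 130  93  80
  93 111 117 117 118 118 116 111 102 102 117 135 145 149 149 148 148 149
 150 151 153 153 152 151 150 151 152 151 142 122  94  77  88 105 114 118
 117 117 116 117 117 116]
```

View pics/r_avg1.png

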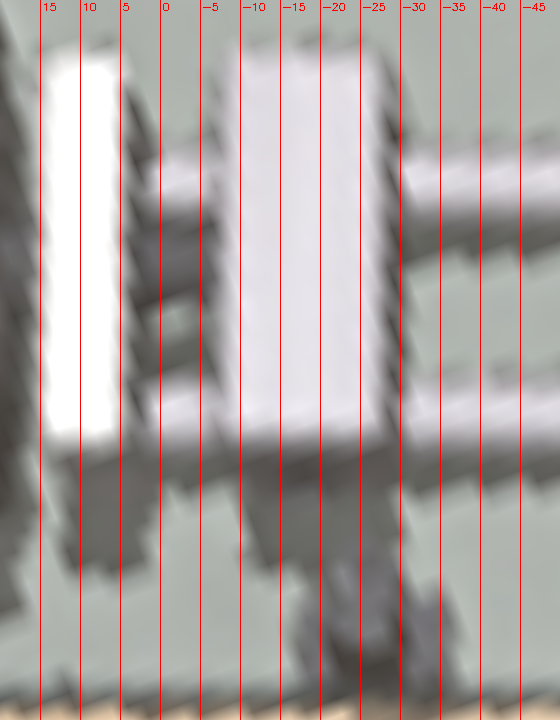

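```bash
python3 - <<'E'
from h import *
Z=lambda x,y:np.array([262+(x+.5)/12-.5,165+(y+.5)/12-.5])
yj=-.0178
c=[((.025,yj+.011),(15,292)),((-.025,yj+.011),(290,375)),((-.025,yj-.011),(330,297)),((.025,yj-.011),(65,215))]
o=[]
for (x,y),z in c:
    d=Z(*z)-proj('side',W([x,y,.065]))[0];o.append(d);print(d.round(2))
o=np.mean(o,0);print(o)
for z in((389,412),(393,405),(385,420),(400,408)):
    print(z,toU(ray('side',Z(*z)-o,.045)).round(4),toU(ray('side',Z(*z)-o,.047)).round(4))
for u in([-.035,-.0247,.045],[-.035,-.022,.045],[-.035,-.028,.045],[-.033,yj,.045]):
    q=proj('side',W(u))[0]+o;print(u,((q-[262,165]+.5)*12).round())
E
python3 - <<'E'
import numpy as np,cv2
A=np.load('avg1.npz')['side'];B=np.load('avg0.npz')['side']
f=lambda A:cv2.resize((A[193:215,280:306]*3).clip(0,255).astype(np.uint8),None,fx=24,fy=24,interpolation=cv2.INTER_CUBIC)[:,:]
cv2.imwrite('pics/sz1.png',f(A))
E
```

```text
[0.99 0.05]
[-0.14 -0.91]
[-1.26 -0.32]
[0.4  0.49]
[-0.00276516 -0.17180603]
(389, 412) [-0.0344 -0.0276  0.045 ] [-0.0351 -0.0256  0.047 ]
(393, 405) [-0.0344 -0.0294  0.045 ] [-0.0351 -0.0274  0.047 ]
(385, 420) [-0.0345 -0.0255  0.045 ] [-0.0352 -0.0236  0.047 ]
(400, 408) [-0.0357 -0.0292  0.045 ] [-0.0363 -0.0272  0.047 ]
[-0.035, -0.0247, 0.045] [386. 425.]
[-0.035, -0.022, 0.045] [380. 435.]
[-0.035, -0.028, 0.045] [394. 412.]
[-0.033, -0.0178, 0.045] [358. 448.]
```

View pics/sz1.png

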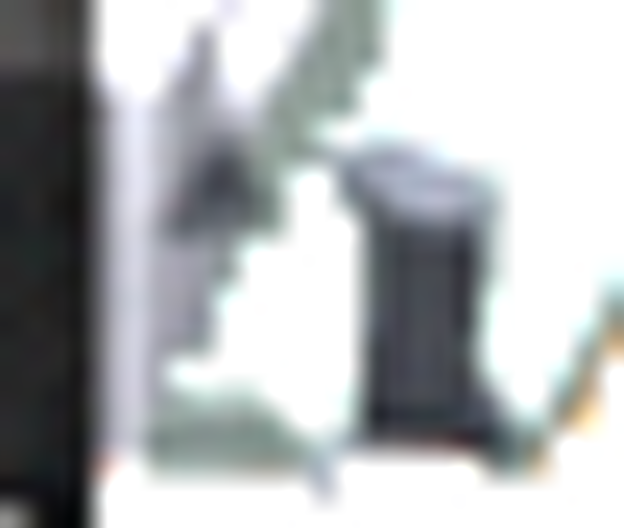

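```bash
python3 -m pendant '[[-0.1,0,1.5,0,0],[-0.15,0,3,0,0],[-0.17,0,4.5,0,0],[-0.17,0,6,0,0],[-0.17,0,7.5,0,0],[-0.17,0.3,9,0,0],[-0.17,0.8,10.2,0,0],[-0.17,1.4,10.22,0,0],[-0.17,1.78,10.22,0,0],[-0.17,1.78,10.22,0,0],[-0.17,1.78,10.22,0,0]]'; python3 -c "
from h import *
go([-.02,.034,.081])"
```

```text
time: 6.73
ee_pos: [0.5541, 0.1738, 0.0821]
tool_rot: [[0.971, 0.002, 0.239], [-0.239, -0.001, 0.971], [0.002, -1.0, 0.0]]
ft_force: [-0.0, 0.3, 0.3]
opening: 0.0
t 6.7333 now u [-0.0233  0.0398  0.0821] shift units [ 0.13   0.045 -0.233] turn 0.02 F [-0.03  0.32  0.35] open 5.10583566081148e-06
```

```bash
python3 -m pendant '[[0.13,0,-0.23,0,0],[0.33,0.07,-0.23,0,0],[0.53,0.08,-0.23,0,0],[0.73,0.08,-0.23,0,0],[0.93,0.08,-0.23,0,0],[1.15,0.08,-0.23,0,0],[1.35,0.08,-0.23,0,0],[1.55,0.08,-0.23,0,0],[1.75,0.08,-0.23,0,0],[1.8,-0.3,-0.23,0,0],[1.8,-0.9,-0.23,0,0]]'
python3 -m pendant '[[0,-0.6,-1,0,0],[0,-1,-2.5,0,0],[0,-1,-4,0,0],[0,-1,-5.5,0,0],[0,-1,-7,0,0],[0,-1,-8.5,0,0],[0,-1,-10,0,0],[0,-1,-10,0,0]]'
cat > look.py <<'E'
from h import *
import sys
k=sys.argv[1]
go([-.02,.034,.081])
ims={n:np.mean([arm.capture(n).astype(float) for _ in range(4)],0) for n in('top','side')}
np.savez(f'avg{k}.npz',**ims)
A=ims['top']
for xr in((-.02,-.012),(-.004,.004),(.012,.02)):
    s=10;v=rect(A,'top',.065,xr,(-.05,.02),s).mean((0,2));ys=20-np.arange(len(v))/s
    m=ys<3;v=v[m];ys=ys[m]
    # jaw plateau level: bright
    g=np.gradient(cv2.GaussianBlur(v[None],(0,0),6)[0])
    i=g.argmax()  # unreliable, print half-level crossings
    lev=(150+75)/2
    c=[round(float(ys[j]),1) for j in range(len(v)-1) if (v[j]-lev)*(v[j+1]-lev)<0]
    print(xr,c)
o=[]
r=rect(A,'top',.045,(-.055,-.01),(-.05,.005),12)
cv2.imwrite(f'pics/rt{k}.png',(r*2).clip(0,255).astype(np.uint8))
S=ims['side'];cv2.imwrite(f'pics/sz{k}.png',cv2.resize((S[190:216,276:306]*2.5).clip(0,255).astype(np.uint8),None,fx=24,fy=24,interpolation=cv2.INTER_CUBIC))
E
python3 look.py 2
```

```text
time: 7.65
ee_pos: [0.5962, 0.1572, 0.1043]
tool_rot: [[0.971, 0.0, 0.239], [-0.239, -0.001, 0.971], [0.0, -1.0, -0.0]]
ft_force: [-0.4, 0.2, 1.5]
opening: 0.0001
time: 8.32
ee_pos: [0.5354, -0.0907, 0.1302]
tool_rot: [[0.97, 0.001, 0.244], [-0.244, -0.002, 0.97], [0.001, -1.0, -0.002]]
ft_force: [1.0, -0.7, -0.2]
opening: 0.0001
t 8.3167 now u [ 0.0223 -0.2214  0.1302] shift units [-1.726  1.95  10.214] turn -0.03 F [ 0.97 -0.69 -0.17] open 7.442705847220955e-05
(-0.02, -0.012) [-13.6, -33.1, -37.8]
(-0.004, 0.004) [-13.7, -33.2]
(0.012, 0.02) [0.9, -11.1, -13.5, -33.2, -36.7]
```

View pics/rt2.png

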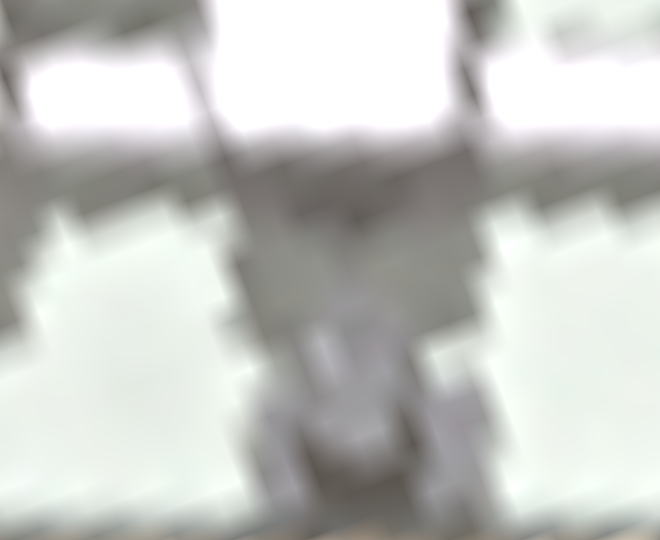

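View pics/sz2.png

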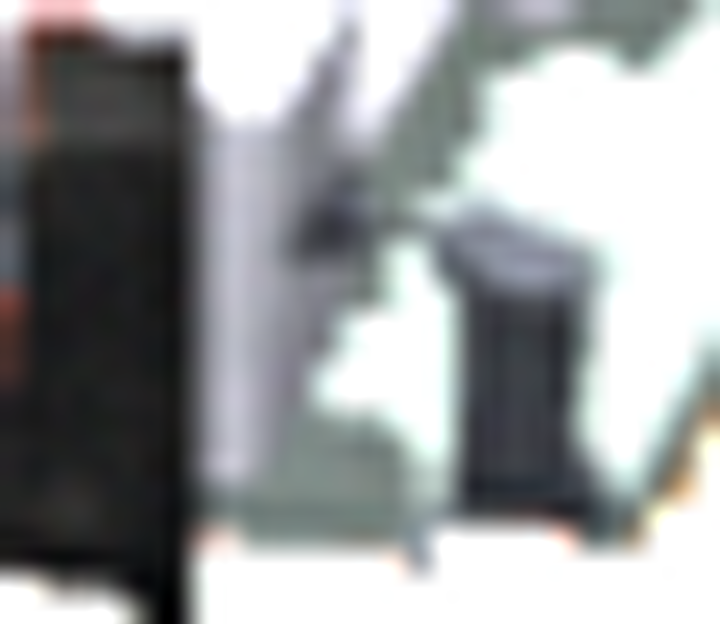

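Run:
```python
from h import *
A=np.load('avg2.npz')['top']
r=rect(A,'top',.045,(-.050,-.018),(-.045,-.005),18)
g=r.mean(2)
v=((g-60)/(130-60)*255).clip(0,255).astype(np.uint8)
v=cv2.cvtColor(v,cv2.COLOR_GRAY2BGR)
for k in range(-40,-5,5):
    x=int((-5-k)*18);cv2.line(v,(x,0),(x,575),(0,0,255),1);cv2.putText(v,str(k),(x+2,10),0,.4,(0,0,255))
for k in(-25,-30,-35,-40,-45):
    y=int((-18-k)*18);cv2.line(v,(0,y),(30,y),(0,0,255),1)
cv2.imwrite('pics/c2.png',v)
print(g.min())
c0,r0=240,208
print(A[214:240,236:262].mean(2).astype(int))
print('jaw tip for y=-.0234/-.0248',proj('top',W([[-.033,-.0234,.045],[-.033,-.0248,.045],[-.035,-.0248,.045],[-.025,-.0248,.045]])).round(1))
```

```text
42.44578152170762
[[ 67  63  64  59  59  59  61  78 167 179 181 182 161  69  54  56  69  86
   88 109 133 126 112 152 151 152]
 [ 65  63  63  51  70  51  59 125 176 180 182 187 150  50  69  69  62  59
   55  69  84  79 129 155 152 151]
 [ 58  56  58  55  63  44  61 156 185 184 184 177 115  55  70  73  73  71
   68  59  55  84 145 153 152 152]
 [ 61  57  55  62  56  53  90 172 184 183 186 165  63  52  61  65  70  72
   73  69  64 123 157 153 151 153]
 [ 62  60  50  57  50  65 144 187 185 186 185 146  42  42  47  52  58  63
   64  65  73 144 156 152 152 154]
 [ 61  60  47  53  51  79 173 188 184 186 169 103  55  97 110  85  53  49
   52  58 105 154 153 152 154 155]
 [ 60  60  47  49  59 111 186 185 183 187 154  59  62  93 100  87 111  81
   83  57 129 162 154 153 154 156]
 [ 56  53  45  43  68 156 189 181 181 177 120  52  63  68  66  71  99  80
   81  86 144 158 154 153 156 156]
 [ 57  47  43  54  93 182 185 178 181 159  69  62  57  60  66  67  67  65
   62 119 157 155 154 155 155 155]
 [ 62  43  44  68 113 177 180 187 188 146  49 107 114 105  82  57  55  63
   66 135 159 155 153 155 1
[... 1141 characters left out ...]
17 117 117 119 122 123  63  69
   70  72  63  63  66  66  64  61]
 [118 117 118 119 119 119 119 119 119 118 116 117 117 118 118  87  64  70
   71  73  69  72  72  70  69  71]
 [119 118 118 117 118 118 119 118 119 117 115 115 116 118 120 101  63  64
   71  76  76  72  70  71  69  70]
 [ 91 122 122 119 119 119 120 119 119 117 116 116 117 119 123 125  82  68
   92  70  71  76  69  68  70 109]
 [ 60 103 112 118 124 124 121 120 119 118 118 116 117 120 122  97  82  68
   90  73  77  71  68  64  69 127]
 [ 68  72  71  86 107 115 121 124 121 119 119 118 119 120 103  75  76  69
   78  78  81  62 115 109 107 124]]
jaw tip for y=-.0234/-.0248 [[255.6 234.8]
 [256.3 235.1]
 [255.9 236. ]
 [257.6 231.6]]
```

View pics/c2.png

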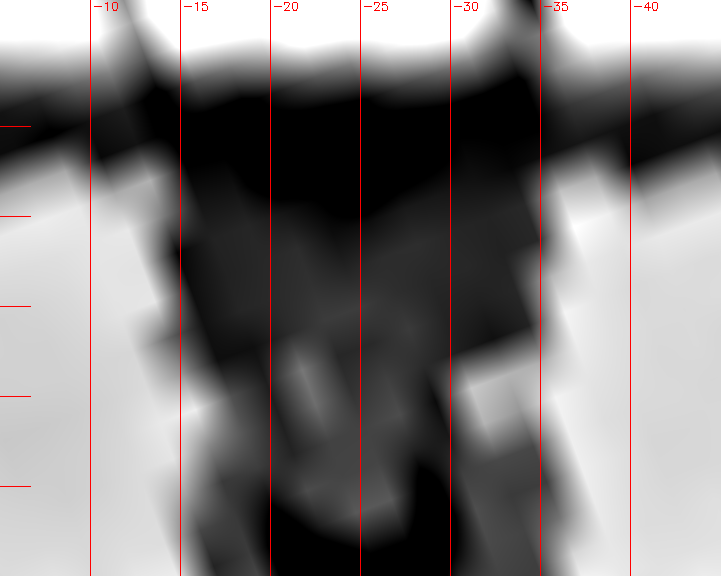

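```bash
python3 -m pendant '[[-0.4,0,1.5,0,0],[-0.8,0,3,0,0],[-1,0,4.5,0,0],[-1,0,6,0,0],[-1,0,7.5,0,0],[-1,0.3,9,0,0],[-1,0.8,10,0,0],[-1,1.4,10.2,0,0],[-1,1.55,10.2,0,0],[-1,1.55,10.2,0,0],[-1,1.55,10.2,0,0]]'; python3 -c "
from h import *
go([-.003,.034,.081])"
```

```text
time: 9.63
ee_pos: [0.5727, 0.1687, 0.091]
tool_rot: [[0.971, -0.0, 0.238], [-0.238, -0.001, 0.971], [0.0, -1.0, -0.001]]
ft_force: [-0.9, -0.5, -0.5]
opening: -0.0004
t 9.6333 now u [-0.004   0.0394  0.091 ] shift units [ 0.037  0.399 -0.214] turn 0.04 F [-0.91 -0.51 -0.49] open -0.0003578635373635728
```

```bash
python3 -m pendant '[[0.04,0.15,-0.2,0,0],[0.04,0.25,-0.2,0,0],[0.04,0.33,-0.2,0,0],[0.04,0.4,-0.2,0,0],[0.04,0.42,-0.2,0,0],[0.04,0.42,-0.2,0,0]]'; python3 -c "
from h import *
go([.002,.034,.081])"
```

```text
time: 10.13
ee_pos: [0.5727, 0.1629, 0.0808]
tool_rot: [[0.971, 0.001, 0.239], [-0.239, -0.002, 0.971], [0.001, -1.0, -0.002]]
ft_force: [-0.2, -6.0, 5.8]
opening: 0.0001
t 10.1333 now u [-0.0025  0.0337  0.0808] shift units [ 0.182 -0.007  0.012] turn 0.03 F [-0.21 -5.99  5.82] open 6.23710390035027e-05
```

```bash
python3 -m pendant '[[0.1,0,0,0,0],[0.2,0,0,0,0],[0.2,0,0,0,0],[0.2,-0.1,0,0,0],[0.2,-0.3,0,0,0],[0.2,-0.8,0,0,0],[0.2,-1.6,-0.5,0,0]]'
python3 -m pendant '[[0,-0.6,-1,0,0],[0,-0.6,-2.5,0,0],[0,-0.6,-4,0,0],[0,-0.6,-5.5,0,0],[0,-0.6,-7,0,0],[0,-0.6,-8.5,0,0],[0,-0.6,-10,0,0],[0,-0.6,-10,0,0]]'; python3 look.py 3;  python3 - <<'E'
from h import *
A=np.load('avg3.npz')['top']
g=rect(A,'top',.045,(-.050,-.018),(-.045,-.005),18).mean(2)
v=((g-40)/(100-40)*255).clip(0,255).astype(np.uint8)
v=cv2.cvtColor(v,cv2.COLOR_GRAY2BGR)
for k in range(-40,-5,5):
    x=int((-5-k)*18);cv2.line(v,(x,0),(x,575),(0,0,255),1);cv2.putText(v,str(k),(x+2,10),0,.4,(0,0,255))
cv2.imwrite('pics/c3.png',v)
E
```

```text
time: 10.72
ee_pos: [0.5738, 0.1507, 0.1201]
tool_rot: [[0.971, -0.002, 0.237], [-0.237, -0.001, 0.971], [-0.002, -1.0, -0.002]]
ft_force: [0.0, 0.0, -0.7]
opening: -0.0002
time: 11.38
ee_pos: [0.5133, -0.097, 0.1359]
tool_rot: [[0.97, -0.002, 0.242], [-0.242, -0.002, 0.97], [-0.001, -1.0, -0.003]]
ft_force: [0.6, 0.6, -0.8]
opening: -0.0002
t 11.3833 now u [ 0.0024 -0.2329  0.1359] shift units [-0.902  2.167 10.682] turn -0.01 F [ 0.62  0.65 -0.81] open -0.0002431070824136673
(-0.02, -0.012) [-14.5, -34.1, -38.0]
(-0.004, 0.004) [-14.5, -33.9]
(0.012, 0.02) [0.8, -11.6, -14.3, -34.0, -37.5]
```

View pics/c3.png

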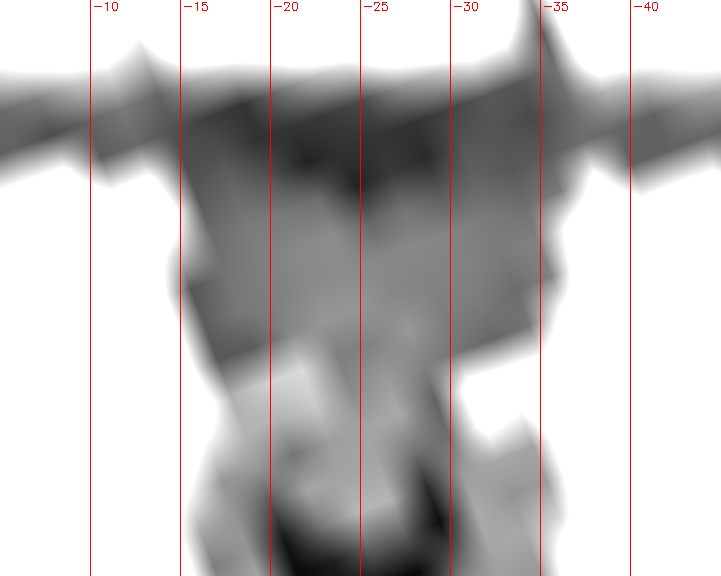

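View pics/sz3.png

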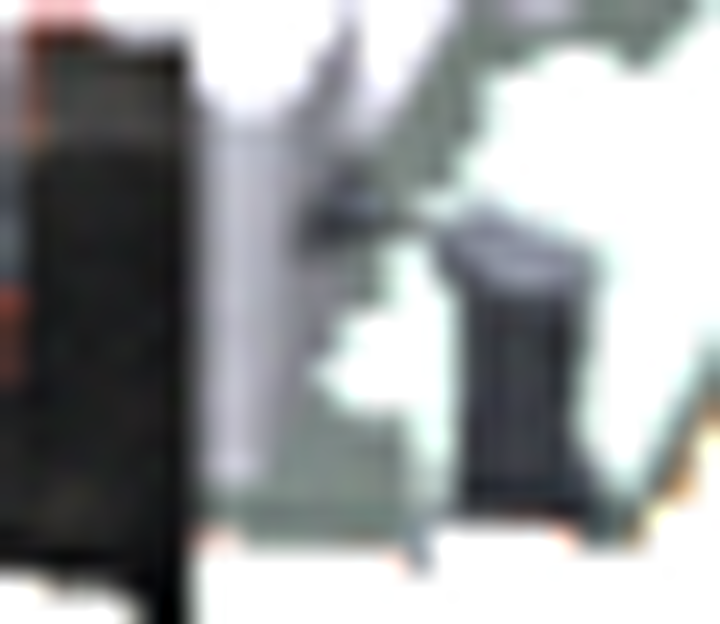

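```bash
python3 -c "
from h import *
go([-.048,.086,.125])"
python3 -m pendant '[[-0.4,0,1.5,0,0],[-0.8,0,3,0,0],[-1.2,0,4.5,0,0],[-1.6,0,6,0,0],[-1.9,0,7.5,0,0],[-2,0,9,0,0],[-2,0,10.4,0,0],[-2,0,11.6,0,0],[-2,0.2,12.5,0,0],[-2,0.3,12.7,0,0],[-2,0.4,12.7,0,0]]'; python3 -c "
from h import *
go([-.048,.086,.068])"
```

```text
t 11.7833 now u [ 0.0023 -0.2269  0.1355] shift units [-1.946  0.405 12.526] turn 0.06 F [ 0.03  0.34 -0.55] open -3.042446466386618e-05
time: 12.7
ee_pos: [0.5406, 0.231, 0.1245]
tool_rot: [[0.973, -0.003, 0.233], [-0.233, -0.001, 0.973], [-0.002, -1.0, -0.002]]
ft_force: [-0.7, 0.5, -0.4]
opening: 0.0004
t 12.7 now u [-0.0502  0.092   0.1245] shift units [ 0.089  2.26  -0.237] turn 0.1 F [-0.67  0.54 -0.44] open 0.0003628407138609185
```

```bash
python3 -m pendant '[[0.05,0.5,-0.2,0.1,0],[0.05,1.1,-0.24,0.1,0],[0.05,1.7,-0.24,0.1,0],[0.05,2.1,-0.24,0.1,0],[0.05,2.26,-0.24,0.1,0],[0.05,2.26,-0.24,0.1,0]]'
python3 - <<'E'
from h import *
go([.018,.086,.068])
im=arm.capture('side');cv2.imwrite('pics/s6.png',cv2.resize(im[130:230,220:340],None,fx=6,fy=6,interpolation=cv2.INTER_CUBIC))
E
```

```text
time: 13.2
ee_pos: [0.5397, 0.2242, 0.0674]
tool_rot: [[0.97, -0.004, 0.242], [-0.242, -0.002, 0.97], [-0.003, -1.0, -0.003]]
ft_force: [-0.8, -0.0, 0.6]
opening: -0.0
t 13.2 now u [-0.0493  0.0852  0.0674] shift units [ 2.693 -0.033  0.034] turn -0.01 F [-0.76 -0.01  0.64] open -3.1177158899338582e-06
```

View pics/s6.png

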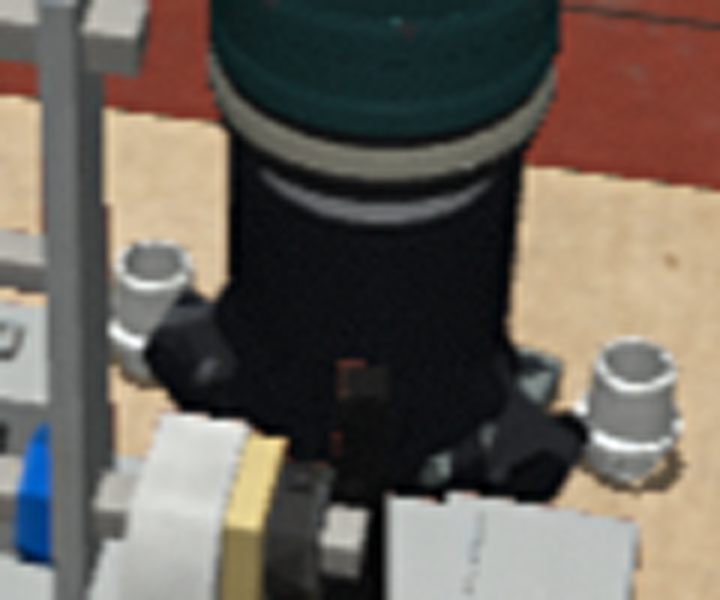

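```bash
python3 -m pendant '[[0.3,0,0,0,0],[0.6,0,0,0,0],[0.9,0,0,0,0],[1.2,0,0,0,0],[1.5,0,0,0,0],[1.8,0,0,0,0],[2.1,0,0,0,0],[2.4,0,0,0,0],[2.5,0,0,0,0]]';  python3 -c "
from h import *
go([.018,.086,.068])"
```

```text
time: 14.0
ee_pos: [0.6016, 0.209, 0.0676]
tool_rot: [[0.97, -0.003, 0.242], [-0.242, -0.001, 0.97], [-0.003, -1.0, -0.002]]
ft_force: [-2.7, 0.9, -1.4]
opening: -0.0002
t 14.0 now u [0.0144 0.0854 0.0676] shift units [ 0.143 -0.018  0.026] turn -0.01 F [-2.71  0.87 -1.39] open -0.0002011641841999822
```

Pushing with about 3 N. I'll go on in small steps until the stop is felt.

```bash
python3 -m pendant '[[0.1,0,0,0,0],[0.15,0,0,0,0],[0.2,0,0,0,0]]'; python3 -m pendant '[[0.1,0,0,0,0],[0.15,0,0,0,0],[0.15,0,0,0,0]]';python3 -c "
from h import *
go([.025,.086,.068])"
```

```text
time: 14.25
ee_pos: [0.6043, 0.2082, 0.067]
tool_rot: [[0.97, -0.008, 0.241], [-0.241, -0.001, 0.97], [-0.008, -1.0, -0.003]]
ft_force: [-16.8, 5.0, 2.8]
opening: 0.0
time: 14.5
ee_pos: [0.6047, 0.208, 0.0667]
tool_rot: [[0.971, -0.014, 0.24], [-0.24, 0.001, 0.971], [-0.014, -1.0, -0.003]]
ft_force: [-21.5, 5.7, 10.1]
opening: 0.0002
t 14.5 now u [0.0176 0.0852 0.0667] shift units [ 0.293 -0.055  0.033] turn 0.01 F [-21.47   5.69  10.07] open 0.00016068815697290665
```

```bash
python3 -m pendant '[[-0.3,0,0,0,0],[-1,-0.1,0,0,0],[-1.8,-0.6,0,0,0],[-2,-1.5,0,0,0],[-2,-2.6,0,0,0],[-2,-2.8,-1.5,0,0],[-2,-2.8,-3,0,0],[-2,-2.8,-4.5,0,0],[-2,-2.8,-6,0,0],[-2,-2.8,-7.5,0,0],[-2,-2.8,-9,0,0],[-2,-2.8,-10.5,0,0]]'; python3 -m pendant '[[0,0,-1.5,0,0],[0,0,-2,0,0],[0,0,-2,0,0]]'; python3 look.py 4
python3 - <<'E'
from h import *
A=np.load('avg4.npz')['top'].astype(np.uint8)
cv2.imwrite('pics/t4.png',cv2.resize(A[170:280,170:310],None,fx=5.4,fy=5.4,interpolation=cv2.INTER_CUBIC))
g=rect(A.astype(float),'top',.045,(-.050,-.018),(-.045,-.005),18).mean(2)
v=((g-40)/(100-40)*255).clip(0,255).astype(np.uint8);cv2.imwrite('pics/c4.png',v)
q=proj('top',W([.056*np.sin(.75),.09,.036+.056*np.cos(.75)]))[0];print('knob expected',q,(q-[170,170])*5.4)
print([(d['conf'],(np.array(d['box'])*[512,384,512,384]).round(1)) for d in arm.find_in('lever_knob','top')])
E
```

```text
time: 15.5
ee_pos: [0.4938, -0.0366, 0.1386]
tool_rot: [[0.971, -0.012, 0.24], [-0.24, -0.0, 0.971], [-0.012, -1.0, -0.003]]
ft_force: [0.3, -0.8, 0.7]
opening: 0.0001
time: 15.75
ee_pos: [0.4817, -0.0881, 0.1392]
tool_rot: [[0.97, -0.011, 0.243], [-0.243, -0.001, 0.97], [-0.01, -1.0, -0.004]]
ft_force: [0.5, 0.2, 0.9]
opening: 0.0001
t 15.75 now u [-0.0304 -0.2318  0.1392] shift units [ 0.413  2.283 10.642] turn -0.03 F [0.48 0.23 0.9 ] open 5.920025586772286e-05
(-0.02, -0.012) [-14.5, -34.0, -38.1]
(-0.004, 0.004) [-14.5, -33.9]
(0.012, 0.02) [0.7, -11.5, -14.4, -33.9, -37.5]
knob expected [217.0400406  182.22465787] [254.01621923  66.0131525 ]
[(0.57, array([206.7, 178.9,  13.3,  30.4])), (0.41, array([248. , 206.6,  20.5,  27.7]))]
```

View pics/t4.png

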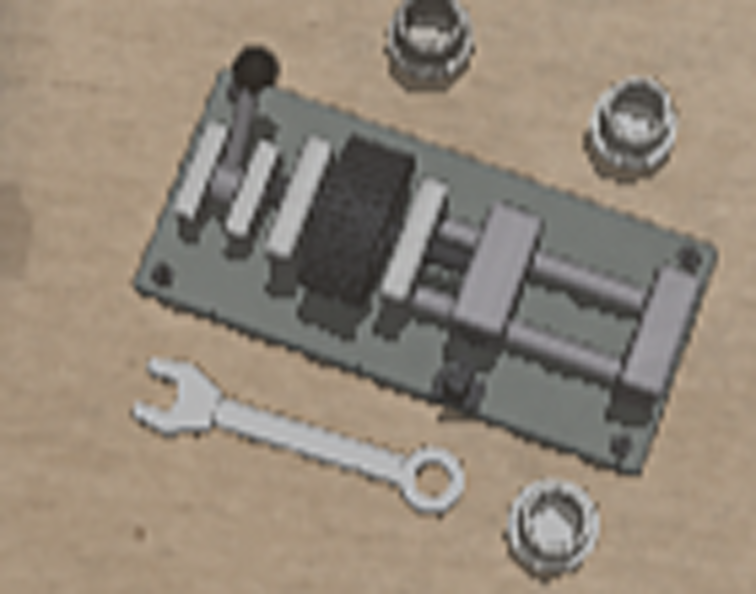

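View pics/sz4.png

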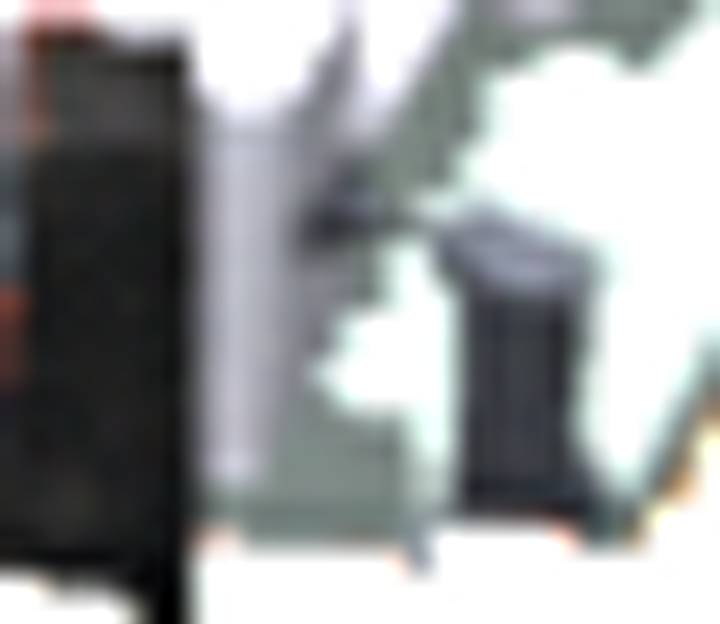

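```bash
python3 -c "
from plant import arm
print(arm.job_done(), arm.sense()['time'])"
```

```text
the job is handed in; nothing more can be done
the job is handed in; nothing more can be done
```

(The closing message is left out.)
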